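# Fetch the rear template from a crowded hook

## Task

The plywood template I need hangs rearmost on the full hook. Move the two in front of it, one at a time, to the spare hook, pressing each one home against the sprung rubber pad there: firmly enough to feel the pad push back (about 8 N), but not hard, as over 13 N spoils the pad. Leave both hanging there, then stand the rear template in the slot of the wooden block, fully down, and disturb nothing else.

Things in the scene. Friction and masses are not known exactly. Their poses are not given: they have to be found in the camera images.
- full_stand: fixed grey metal stand, left or right, whose hook carries three templates. Origin: on the bench under the bar's root. The 10 mm round steel bar runs along the stand's -x, centre line y = 0, 140 mm up, straight to x = -130 mm; there the tip begins to rise. A hanging template's origin is 7 mm under the centre line. The post, 164 mm high, is behind x = 0.
- full_hook (a point): end of that hook: centre of the 5 mm radius round end of the risen tip, 142 mm out from the root (stand x) and 148 mm up. A bush hung on the bar cannot slide past it; with its origin 4 mm above the straight bar's centre line (144 mm up) it passes with 3 mm to spare above and below.
- spare_stand: spare stand; shape, axes, sizes as the full one. On its bar sits a round rubber pad (34 mm) on a coil spring backed by a collar. The pad is not measured: its face, unpressed, is 36 to 70 mm out from the bar's root (x -70 to -36 mm), differing each time. It yields 0.83 mm per N along +x (16 mm at most), damped, and comes back out when let off.
- spare_hook (a point): end of the spare hook, same place on its stand as full_hook
- stepped_template: loose plywood template, upright, 10 mm thick (x), about 150 g (100 to 210). Origin: centre of its bored hole; hole along x, z up. Below, it narrows in three steps, 84, 60, 36 mm wide, to 95 mm under the origin. Same tab and bush as the foot template. Starts on the full hook, first or second from the tip.
- round_template: loose plywood template, upright, 10 mm thick (x), about 150 g (100 to 210). Origin: centre of its bored hole; hole along x, z up. Below, it is a disc of 72 mm diameter, to 93 mm under the origin. Same tab and bush as the foot template. Starts on the full hook, first or second from the tip.
- foot_template: loose plywood template, upright, 10 mm thick (x), rearmost on the full hook: the one to fetch; about 150 g (100 to 210). Origin: centre of its bored hole; hole along x, z up. Below, a 48 mm disc over a straight steel foot 84 mm wide (y), 22 mm thick, 30 mm high. Hole: steel bush, bore 24, outside 36, length 26 mm (13 mm to each side), so templates pushed together stand 26 mm apart.
- foot_tab (a point): middle of the grip tab of the foot template, 44 mm above its origin; the other two templates have the same tab: 30 mm wide (y), 10 mm thick (x), from 18 to 66 mm above the origin
- foot_bottom (a point): middle of the foot template's flat lower edge, 95 mm below its origin; axes as the template
- block: fixed wooden setting block, 74 x 100 mm, 45 mm high. Origin: centre of its underside. A slot 26 mm wide, open at both ends, runs along its y through the middle; its floor is 20 mm above the bench, its mouth chamfered to about 34 mm. Stands to the left or the right in front.
- oil_can: oil can with round body and spout, 62 mm across, 165 mm high; a bystander, not part of the job
- mallet: round wooden mallet standing on its head, 73 mm across, 213 mm high; a bystander, not part of the job
- lump_hammer: lump hammer lying, 260 mm long; a bystander, not part of the job
- chisel_claw_2: claw chisel lying, 191 mm long; a bystander, not part of the job
- offcut_2: stone offcut, 40 x 52 x 26 mm; a bystander, not part of the job
Not all that is in view belongs to the job. What is shaped like the round_template but pink is not meant.

How it is judged:
By the outcome, as a careful person would: the job done as asked, in the order asked, and still so for the second after the job is handed in, with the robot touching nothing.
It also fails if it takes over 72 s, if anything falls off the work surface, if the arm or the gripper's body presses on something with over 40 N, if the wrist force passes 120 N, or if a joint passes its speed limit or range.

## Robot

A 6-joint arm with a two-finger parallel gripper is mounted at the origin on a cart in front of the work surface, level with it; the furniture and walls round the work are solid. World frame = base frame: x ahead of the robot, y to its left, z up, the work surface at z = 0. Lengths are in m, angles in rad, forces in N, time in s.
With the tool pointing down it reaches from about 0.4 to 0.925 m from the base axis. Payload 3.4 kg.
Tool frame: the origin (TCP) lies between the finger pads; the fingertips stand 11 mm ahead of it and the grasp point (between the pads) lies 8 mm behind it; z points along the fingers, y is the line along which they close (so a half turn about z gives the same grasp; the last joint's range is limited). The gripper opens to 85 mm and grips with 20 to 120 N. Pads are 22 mm wide; open, the fingers measure 114 mm over their backs; the gripper's body (76 mm by 85 mm) begins 54 mm behind the grasp point. The pads swing forward as they close: fully open they stand 13 mm farther back than shut.
Start: joints at [1.232, 0.307, 1.506, -0, 1.328, -0.073], TCP at [0.151, 0.555, 0.242] pointing down, gripper open.
Joint ranges: [-3.12, 3.12], [-1.05, 2.28], [0.14, 2.33], [-1.42, 4.57], [0.1, 2.73], [-2.68, 2.68]. Speed limits (rad/s): [2.57, 2.57, 3.14, 3.14, 3.14, 3.14].

## Interface

Orientations are given as a rotation vector (axis times angle).
In Python, from bench import manip gives the robot as it stands.
- The arm moves only by the tool apply_moves, never from a script. Its argument "series" is one flat list of numbers, 6 for each row, row after row: the shift along the world's x, y, z in mm, then the turn, a rotation vector about the world's x, y, z in rad. A call has exactly 10 rows; each row shifts and turns the commanded pose from where the row before left it; what a row does not reach is not made up. A row lasts 1/12 s, in which the tool goes at most 41.7 mm and 7.16 degrees, less where a joint would pass 70% of its speed; a pose out of reach is approached as far as the arm can. A call with a gripper value outside its range is refused whole. "claw" is the opening, from 0 (shut) to 1 (fully open), set as the call begins (left out, the last holds). The fingers move at their own pace and stop on an object; "force" is the grip in N (left out, the last holds). Time passes only in rows, so rows that do not move let the fingers close, or fill a call up. It gives the time, the measured TCP pose, the force, the opening and the grip force at its end, in the units of the state.
- manip.get_obs(): the state, without advancing time (a new reading comes with each control period).
- manip.capture(name): name is "side" or "top" or "wrist"; returns (picture, depth): 384x512x3 uint8, red, green, blue; 384x512 float32, m along the optical axis (not along the pixel's ray), 0 where there is no reading.
- manip.camera_model(name): a dict with "vfov" (degrees; the focal length in pixels is half the picture's height over the tangent of half this angle, whatever the lens; pixels are square), "cx", "cy" (the principal point, pixels), "k1" (the pictures are not rectified: a ray, as slopes to the right and down, at radius r is drawn at 1 + k1 r^2 times it, then the intrinsics apply), "R" (3x3) and "t" (3): a world point X has camera coordinates R X + t; the wrist camera has in their place "tool_from_camera" (4x4, takes a point from camera to tool coordinates, whose origin is the TCP and whose axes are the flange's). Camera axes: x right, y down, z forward; pixel columns grow to the right and rows downward; lengths in m; the calibration is good to about 2 mm. A picture is of the moment at which its call begins: read the wrist's pose just before it. camera_model takes no time and is no camera call.
- manip.hand_in(): hands the job in; it is judged then, once.
The state is a dict: "time": time; "q": joint angles; "joint_velocities": joint speeds; "joint_torque": joint torques, N m; "position": TCP position; "tcp_rot": TCP orientation; "contact_force": force on the tool from outside, world axes, zero at the start; "moment": the same for the moment, N m; "grip_width": finger opening in m; "finger_force": force on a finger pad.
Only numpy, scipy, OpenCV 4.12 (cv2) and the standard library are available. Lean on these libraries where they do the work, as an engineer would, in place of code of your own. Each camera call takes 0.05 s, during which the arm holds its last target. There are 200 camera calls.

## Working session

There is one attempt and no reset: what is moved stays moved. The work goes in short steps, Python scripts to look and compute and a tool call to move; the robot and the scene stay as the last step left them, time stands still between calls to the robot, and variables do not carry over. Pictures are saved under pics/ and viewed, at most 11 in all, crops included, and the job is handed in when it is done.

Besides the shell and the picture viewer there is one more tool, called after "Call:" as name(argument=value, ...), one argument or row to a line, values as JSON. apply_moves: Moves the arm, as the interface text tells. Its arguments: {"type":"object","properties":{"series":{"type":"array"},"claw":{"type":"number"},"force":{"type":"number"}},"required":["series"]}

```bash
ls; mkdir -p pics; cat > h.py <<'E'
import numpy as np, cv2
from bench import manip
from scipy.spatial.transform import Rotation as Ro
def cam(n,obs=None):
    m=manip.camera_model(n); 
    if n=="wrist":
        T=np.eye(4);T[:3,:3]=Ro.from_rotvec(obs["tcp_rot"]).as_matrix() if np.size(obs["tcp_rot"])==3 else Ro.from_quat(obs["tcp_rot"]).as_matrix()
        T[:3,3]=obs["position"]; W=T@np.array(m["tool_from_camera"]); 
        return m,W[:3,:3],W[:3,3]
    R=np.array(m["R"]);t=np.array(m["t"]); return m,R.T,-R.T@t
def rays(m,uv):
    f=192/np.tan(np.radians(m["vfov"])/2)
    K=np.array([[f,0,m["cx"]],[0,f,m["cy"]],[0,0,1.]])
    p=cv2.undistortPoints(np.float64(uv).reshape(-1,1,2),K,np.array([m["k1"],0,0,0.]))[:,0]
    return np.c_[p,np.ones(len(p))]
def cloud(n,d,obs=None):
    m,R,c=cam(n,obs); v,u=np.mgrid[0:384,0:512]
    r=rays(m,np.c_[u.ravel(),v.ravel()])
    return ((r*d.reshape(-1,1))@R.T+c).reshape(384,512,3)
def plane(n,uv,z,obs=None):
    m,R,c=cam(n,obs); r=rays(m,uv)@R.T
    return c+r*((z-c[2])/r[:,2])[:,None]
def shoot(n):
    o=manip.get_obs(); p,d=manip.capture(n); return o,p,d,cloud(n,d,o)
E
python3 - <<'E'
from h import *
o=manip.get_obs();print(o)
for n in("side","top"):
    o,p,d,X=shoot(n); np.savez(n+"0.npz",p=p,d=d,X=X)
    cv2.imwrite(f"pics/{n}0.png",p[:,:,::-1]); print(n,cam(n,o)[1:], (d>0).mean())
E
```

```text
pics
{'time': 0.0, 'q': array([ 1.23147595e+00,  3.07561898e-01,  1.50767603e+00,  3.12696870e-05,
        1.32837539e+00, -7.34738544e-02]), 'joint_velocities': array([-4.97197791e-05,  1.00653462e-03,  1.28817378e-03,  3.57811770e-04,
       -1.56353671e-03,  1.95122024e-03]), 'joint_torque': array([-4.27437717e-04, -4.57558107e+01, -2.51915234e+01, -2.56400290e-04,
        1.31672906e-02,  1.17278262e-05]), 'position': array([0.15084308, 0.55416901, 0.24138636]), 'tcp_rot': array([-4.16314838e-01, -3.11343676e+00,  3.09647924e-03]), 'contact_force': array([0.90285758, 0.82642033, 0.33957012]), 'moment': array([ 0.02786802, -0.0243538 ,  0.0262723 ]), 'finger_force': 0.0, 'grip_width': 0.08526163871690762}
side (array([[-0.99114042, -0.06123843,  0.11785805],
       [-0.13281331,  0.44938275, -0.88341144],
       [ 0.00113535, -0.8912379 , -0.45353468]]), array([0.38494285, 0.98338542, 0.63509401])) 0.8526763916015625
top (array([[-0.01874322, -0.98901722,  0.14660704],
       [-0.99981596,  0.01914058,  0.00130002],
       [-0.00409188, -0.14655569, -0.98919396]]), array([ 0.35205342, -0.01696006,  1.37991838])) 0.9959462483723959
```

View pics/side0.png

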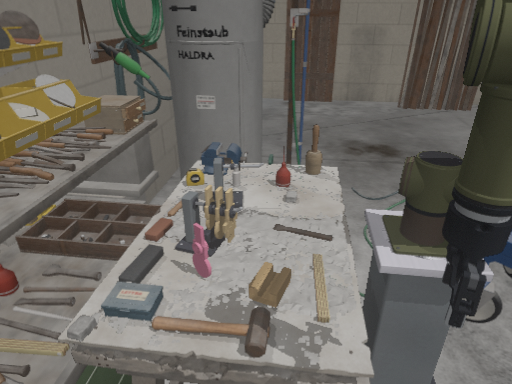

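View pics/top0.png

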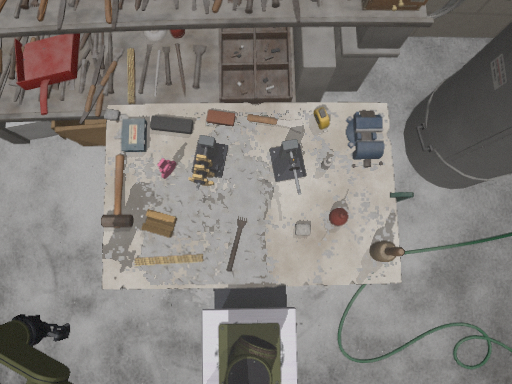

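Side view: three ply templates at about (222,212), pink decoy at (201,255), block at (271,283). Top view: full stand at (207,160), spare at (290,160), bars pointing toward the robot, block at (160,222).

```bash
python3 - <<'E'
from h import *
z=np.load("top0.npz");p,X,d=z["p"],z["X"],z["d"]
def g(x0,x1,y0,y1):
    s=p[y0:y1,x0:x1,::-1]; return cv2.resize(s,None,fx=6,fy=6,interpolation=cv2.INTER_CUBIC)
cv2.imwrite("pics/top_crop.png",g(185,318,128,202))
m,R,c=cam("top");print(m["vfov"],m["k1"])
print("z bench",np.median(X[235:280,280:380,2]))
P=X.reshape(-1,3);
# heights in stand areas
for name,(u0,u1,v0,v1) in dict(full=(185,232,128,190),spare=(265,312,128,196),block=(138,182,205,240)).items():
    s=X[v0:v1,u0:u1].reshape(-1,3)
    for lo,hi in ((.155,.175),(.13,.155),(.175,.23),(.035,.055),(.003,.012)):
        q=s[(s[:,2]>lo)&(s[:,2]<hi)]
        if len(q)>3:
            r=cv2.minAreaRect((q[:,:2]*1000).astype(np.float32)); print(name,lo,hi,len(q),q.mean(0).round(3),np.round(r[0]),np.round(r[1]),round(r[2],1))
E
```

```text
51.67952665612655 -0.07823195164983503
z bench -0.0007556758364885008
full 0.155 0.175 184 [0.675 0.127 0.163] [627. 140.] [ 50. 166.] 75.9
full 0.13 0.155 287 [0.612 0.136 0.145] [621. 137.] [ 49. 169.] 78.6
full 0.175 0.23 139 [0.603 0.14  0.193] [604. 141.] [31. 72.] 78.3
full 0.035 0.055 39 [0.637 0.116 0.046] [632. 117.] [ 48. 137.] 81.3
full 0.003 0.012 665 [0.654 0.116 0.006] [671. 135.] [166. 223.] 89.5
spare 0.155 0.175 162 [ 0.669 -0.142  0.162] [ 604. -153.] [174.  49.] 9.3
spare 0.13 0.155 214 [ 0.605 -0.152  0.145] [ 605. -161.] [173.  49.] 16.9
spare 0.035 0.055 16 [ 0.663 -0.132  0.046] [ 663. -136.] [51. 22.] 67.6
spare 0.003 0.012 477 [ 0.65  -0.141  0.008] [ 656. -151.] [162. 245.] 87.5
block 0.035 0.055 412 [0.441 0.301 0.044] [442. 301.] [99. 74.] 73.2
block 0.003 0.012 288 [0.45  0.28  0.005] [447. 305.] [154. 119.] 89.1
```

View pics/top_crop.png

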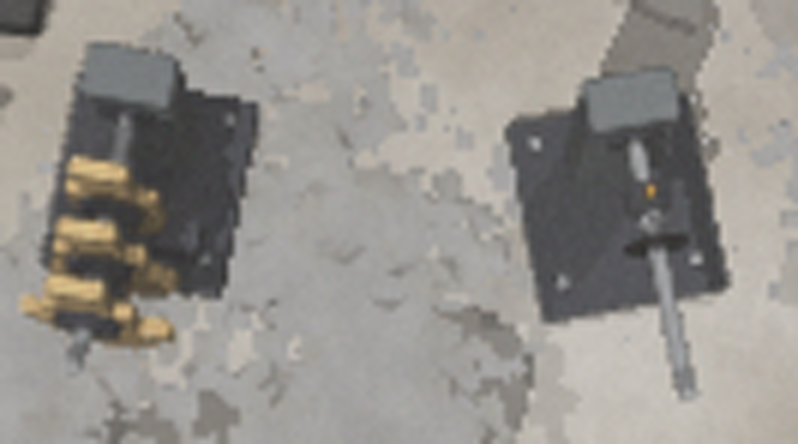

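Crop: full stand with three ply templates, tabs at about (100,170), (85,235), (75,295) in the crop. The spare bar runs from (640,150) to (685,395), with the pad at about (655,243). I'll go above the full stand.

Call:
apply_moves(
  series=[25, -30, 12, 0, 0, 0, 25, -30, 12, 0, 0, 0, 25, -30, 12, 0, 0, 0, 25, -30, 12, 0, 0, 0, 25, -30, 12, 0, 0, 0, 25, -30, 12, 0, 0, 0, 25, -30, 12, 0, 0, 0, 25, -30, 12, 0, 0, 0, 25, -30, 12, 0, 0, 0, 25, -30, 12, 0, 0, 0],
  claw=0.75,
  force=80,
)

```text
time: 0.93
position: [0.4015, 0.253, 0.3627]
tcp_rot: [-0.416, -3.114, 0.0]
contact_force: [0.6, 1.2, 0.4]
grip_width: 0.0643
finger_force: 0.0
```

Call:
apply_moves(
  series=[20, -20, 10, 0, 0, 0, 20, -20, 10, 0, 0, 0, 20, -20, 10, 0, 0, 0, 20, -20, 10, 0, 0, 0, 20, -20, 10, 0, 0, 0, 10, -20, 10, 0, 0, 0, 0, 0, 0, 0, 0, 0, 0, 0, 0, 0, 0, 0, 0, 0, 0, 0, 0, 0, 0, 0, 0, 0, 0, 0],
)

```text
time: 1.77
position: [0.5101, 0.1355, 0.4216]
tcp_rot: [-0.415, -3.112, 0.0]
contact_force: [-1.0, 0.2, -0.7]
grip_width: 0.0639
finger_force: 0.0
```

```bash
cat > look.py <<'E'
from h import *
import sys
k=sys.argv[1]
o,p,d,X=shoot("wrist"); np.savez(f"w{k}.npz",p=p,d=d,X=X); cv2.imwrite(f"pics/w{k}.png",p[:,:,::-1])
print(o["time"],o["position"].round(4),o["tcp_rot"].round(3),o["contact_force"].round(2),o["grip_width"])
E
python3 look.py 1; python3 -c "
from h import *
print(manip.camera_model('wrist'))"
```

```text
1.7667 [0.5101 0.1355 0.4216] [-0.415 -3.112  0.   ] [-0.97  0.21 -0.69] 0.06387758467571501
{'vfov': 69.38883577942467, 'cx': 255.59725387937937, 'cy': 188.55499849810437, 'k1': -0.018424145889774972, 'tool_from_camera': array([[-8.46337355e-04, -9.61260201e-01, -2.75641271e-01,
         6.85030688e-02],
       [ 9.99999603e-01, -7.37043980e-04, -5.00091932e-04,
         4.18015287e-04],
       [ 2.77558731e-04, -2.75641585e-01,  9.61260443e-01,
        -1.32429547e-01],
       [ 0.00000000e+00,  0.00000000e+00,  0.00000000e+00,
         1.00000000e+00]])}
```

View pics/w1.png

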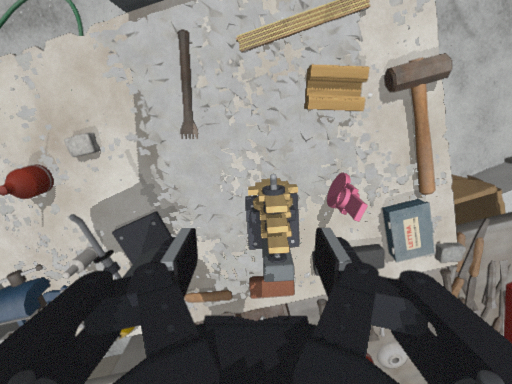

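Wrist view: templates at (273,205) with bar tip at (273,180), post at (277,268), block at (337,88), spare bar at (90,240) partly hidden by the finger.

```bash
cat > meas.py <<'E'
from h import *
import sys
def line(q):
    vx,vy,x0,y0=cv2.fitLine((q[:,:2]*1000).astype(np.float32),cv2.DIST_HUBER,0,.01,.01).ravel()
    if vx<0: vx,vy=-vx,-vy
    return np.array([x0,y0]),np.degrees(np.arctan2(vy,vx))
for f in sys.argv[1:]:
    z=np.load(f);p,X=z["p"],z["X"]; hsv=cv2.cvtColor(p,cv2.COLOR_RGB2HSV)
    yel=(hsv[...,0]>12)&(hsv[...,0]<28)&(hsv[...,1]>90); print("==",f)
    def box(x0,x1,y0,y1,z0,z1): return (X[...,0]>x0)&(X[...,0]<x1)&(X[...,1]>y0)&(X[...,1]<y1)&(X[...,2]>z0)&(X[...,2]<z1)
    m=box(.5,.75,.07,.22,.187,.21)&yel   # tab tops ~199
    n,l,s,c=cv2.connectedComponentsWithStats(m.astype(np.uint8))
    for i in range(1,n):
        if s[i,4]>5:
            q=X[l==i]; r=cv2.minAreaRect((q[:,:2]*1000).astype(np.float32)); print(" tab",s[i,4],np.round(q[:,2].max(),3),np.round(r[0],1),np.round(r[1],1),round(r[2],1))
    for nm,b in dict(fullbar=(.45,.66,.10,.18),sparebar=(.45,.66,-.21,-.10)).items():
        q=X[box(*b,.138,.158)&~yel]
        q=q[:]
        if len(q)>10: 
            print(nm,len(q),*line(q),"tipmin",q[q[:,0].argsort()[:5]].mean(0).round(3))
    for nm,b in dict(fpost=(.64,.76,.05,.2),spost=(.64,.76,-.2,-.05)).items():
        q=X[box(*b,.158,.17)]
        if len(q)>10:
            r=cv2.minAreaRect((q[:,:2]*1000).astype(np.float32));print(nm,len(q),np.round(r[0],1),np.round(r[1],1),round(r[2],1))
    q=X[box(.36,.52,.22,.38,.038,.055)]
    r=cv2.minAreaRect((q[:,:2]*1000).astype(np.float32));print("block",len(q),np.round(r[0],1),np.round(r[1],1),round(r[2],1),q[:,2].max())
    # pad
    q=X[box(.5,.68,-.22,-.08,.145,.162)]
    if len(q)>5:
        for x in np.arange(.5,.68,.01):
            w=q[(q[:,0]>x)&(q[:,0]<x+.01)]
            if len(w): print(" s",x.round(2),len(w),(w[:,1].min()*1000).round(),(w[:,1].max()*1000).round(),(w[:,2].max()*1000).round(), (w[:,1].mean()*1000).round(1))
E
python3 meas.py top0.npz w1.npz
```

```text
== top0.npz
 tab 19 0.2 [633.2 134.3] [ 7.8 24.8] 0.6
 tab 21 0.2 [602.4 140.9] [25.5  8.1] 80.0
 tab 21 0.201 [572.4 146.5] [24.   7.7] 76.4
fullbar 191 [588.4359  142.14824] -11.925774 tipmin [0.537 0.154 0.151]
sparebar 192 [ 590.69495 -154.65771] 10.450401 tipmin [ 0.518 -0.167  0.153]
fpost 138 [693.4 123.8] [49.6 29. ] 76.7
spost 136 [ 674.5 -142.5] [30.6 49.1] 6.2
block 392 [441.3 301.1] [97.7 74.8] 72.2 0.05080123372235312
 s 0.51 5 -170.0 -164.0 157.0 -166.9
 s 0.52 8 -170.0 -161.0 152.0 -165.9
 s 0.53 4 -168.0 -162.0 147.0 -163.9
 s 0.54 1 -165.0 -165.0 146.0 -165.1
 s 0.55 2 -159.0 -159.0 147.0 -159.0
 s 0.56 2 -163.0 -162.0 146.0 -162.6
 s 0.57 4 -163.0 -156.0 148.0 -159.6
 s 0.58 3 -160.0 -154.0 148.0 -156.8
 s 0.59 13 -163.0 -141.0 157.0 -151.5
 s 0.6 11 -167.0 -141.0 158.0 -155.5
 s 0.61 11 -158.0 -142.0 154.0 -150.6
 s 0.62 20 -158.0 -139.0 161.0 -149.2
 s 0.63 6 -159.0 -146.0 149.0 -151.6
 s 0.64 1 -149.0 -149.0 146.0 -149.4
 s 0.65 19 -152.0 -121.0 160.0 -138.0
 s 0.66 30 -168.0 -118.0 162.0 -144.6
 s 0.67 21 -165.0 -118.0 162.0 -141.3
== w1.npz
 tab 199 0.201 [576.
[... 196 characters left out ...]
ar 660 [ 580.96704 -155.676  ] 10.80298 tipmin [ 0.521 -0.167  0.15 ]
fpost 535 [697.2 122.9] [50.1 30. ] 78.2
block 1716 [446. 301.] [100.5  73.1] 73.0 0.0485698357855161
 s 0.51 1 -166.0 -166.0 149.0 -166.1
 s 0.52 47 -171.0 -162.0 155.0 -165.6
 s 0.53 24 -169.0 -162.0 151.0 -165.3
 s 0.54 15 -167.0 -162.0 147.0 -164.4
 s 0.55 22 -167.0 -159.0 148.0 -163.4
 s 0.56 21 -166.0 -157.0 148.0 -161.4
 s 0.57 20 -163.0 -155.0 147.0 -159.4
 s 0.58 18 -161.0 -154.0 148.0 -158.0
 s 0.59 17 -159.0 -140.0 147.0 -155.2
 s 0.6 79 -168.0 -138.0 159.0 -150.7
 s 0.61 40 -159.0 -144.0 150.0 -152.4
 s 0.62 55 -161.0 -139.0 153.0 -147.0
 s 0.63 24 -149.0 -139.0 153.0 -143.4
 s 0.64 9 -148.0 -144.0 146.0 -146.4
```

Call:
apply_moves(
  series=[0, -40, -5, 0, 0, 0, 0, -40, -5, 0, 0, 0, 0, -40, -5, 0, 0, 0, 0, -40, -5, 0, 0, 0, 0, -40, -5, 0, 0, 0, 0, -40, -5, 0, 0, 0, 0, -40, 0, 0, 0, 0, 0, 0, 0, 0, 0, 0, 0, 0, 0, 0, 0, 0, 0, 0, 0, 0, 0, 0],
)

```text
time: 2.65
position: [0.5108, -0.1442, 0.3921]
tcp_rot: [-0.416, -3.113, -0.002]
contact_force: [-0.2, 0.2, 0.4]
grip_width: 0.0642
finger_force: 0.0
```

```bash
python3 look.py 2; python3 meas.py w2.npz; python3 - <<'E'
from h import *
z=np.load("w2.npz");cv2.imwrite("pics/w2c.png",cv2.resize(z["p"][120:320,170:370,::-1],None,fx=3,fy=3))
E
```

```text
2.65 [ 0.5108 -0.1442  0.3921] [-4.160e-01 -3.113e+00 -2.000e-03] [-0.16  0.16  0.38] 0.06416668844434768
== w2.npz
 tab 239 0.202 [577.1 145.4] [29.8  9.1] 78.8
 tab 263 0.202 [606.  139.6] [31.   9.4] 79.9
 tab 242 0.201 [637.1 133.2] [30.8  9.1] 77.1
fullbar 1046 [589.46716 138.33092] -14.143149 tipmin [0.54  0.151 0.15 ]
sparebar 843 [ 589.3062  -156.39731] 10.447303 tipmin [ 0.52  -0.168  0.15 ]
fpost 669 [697.3 121.5] [50.5 29.1] 79.1
spost 640 [ 678.5 -142.9] [30.3 49.8] 9.0
block 1056 [439.5 278. ] [56.5 75.5] 73.2 0.048211736056326004
 s 0.51 2 -168.0 -167.0 151.0 -167.7
 s 0.52 47 -173.0 -163.0 155.0 -167.6
 s 0.53 33 -172.0 -162.0 151.0 -166.3
 s 0.54 26 -169.0 -161.0 148.0 -165.0
 s 0.55 19 -166.0 -159.0 148.0 -162.8
 s 0.56 27 -165.0 -158.0 147.0 -161.5
 s 0.57 20 -163.0 -156.0 147.0 -159.8
 s 0.58 24 -161.0 -154.0 147.0 -157.8
 s 0.59 24 -159.0 -140.0 149.0 -153.8
 s 0.6 121 -171.0 -139.0 159.0 -155.2
 s 0.61 41 -160.0 -146.0 151.0 -152.5
 s 0.62 98 -162.0 -141.0 162.0 -150.7
 s 0.63 41 -162.0 -140.0 153.0 -150.9
 s 0.64 18 -152.0 -145.0 147.0 -148.1
 s 0.65 40 -150.0 -132.0 156.0 -141.6
 s 0.66 221 -168.0 -119.0 162.0 -143.8
 s 0.67 10 -168.0 -118.0 162.0 -128.4
```

View pics/w2c.png

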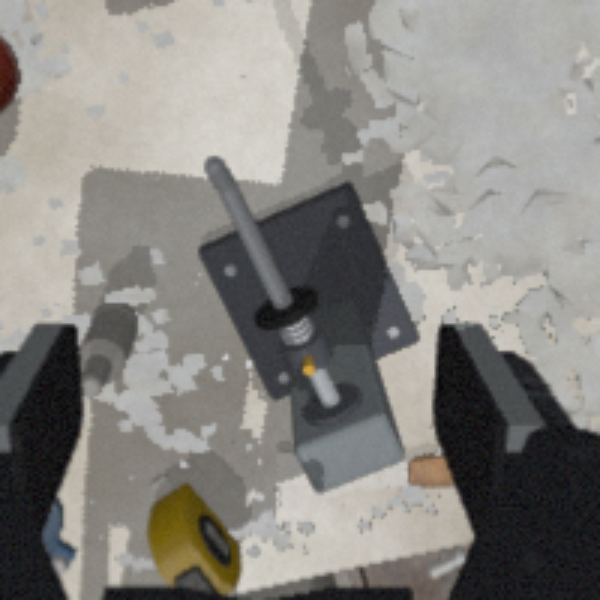

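Call:
apply_moves(
  series=[6.6, 29, -12, 0, 0, 0.006, 6.6, 29, -12, 0, 0, 0.006, 6.6, 29, -12, 0, 0, 0.006, 6.6, 29, -12, 0, 0, 0.006, 6.6, 29, -12, 0, 0, 0.006, 6.6, 29, -12, 0, 0, 0.006, 6.6, 29, -12, 0, 0, 0.006, 6.6, 29, -12, 0, 0, 0.006, 6.6, 29, -12, 0, 0, 0.006, 6.6, 29, -12, 0, 0, 0.006],
)

```text
time: 3.53
position: [0.5761, 0.1488, 0.2722]
tcp_rot: [0.316, 3.125, 0.001]
contact_force: [-0.1, -0.3, 0.2]
grip_width: 0.0642
finger_force: 0.0
```

```bash
cat > st.py <<'E'
from h import *
o=manip.get_obs(); R=Ro.from_rotvec(o["tcp_rot"]).as_matrix()
print(o["time"],(o["position"]*1000).round(1),"yaw",np.degrees(np.arctan2(-R[0,1],R[1,1])).round(2),"z",R[:,2].round(3),"F",o["contact_force"].round(2),"M",o["moment"].round(2),o["grip_width"].round(4))
E
python3 st.py
```

```text
Traceback (most recent call last):
  File "st.py", line 3, in <module>
    print(o["time"],(o["position"]*1000).round(1),"yaw",np.degrees(np.arctan2(-R[0,1],R[1,1])).round(2),"z",R[:,2].round(3),"F",o["contact_force"].round(2),"M",o["moment"].round(2),o["grip_width"].round(4))
                                                                                                                                                                                     ^^^^^^^^^^^^^^^^^^^^^
AttributeError: 'float' object has no attribute 'round'
```

Call:
apply_moves(
  series=[0.6, -2, -16, 0, 0, 0, 0, 0, -16, 0, 0, 0, 0, 0, -16, 0, 0, 0, 0, 0, -16, 0, 0, 0, 0, 0, -16, 0, 0, 0, 0, 0, -14, 0, 0, 0, 0, 0, -8, 0, 0, 0, 0, 0, 0, 0, 0, 0, 0, 0, 0, 0, 0, 0, 0, 0, 0, 0, 0, 0],
)

```text
time: 4.37
position: [0.5781, 0.1437, 0.1713]
tcp_rot: [0.321, 3.123, 0.001]
contact_force: [-0.2, 0.1, -0.3]
grip_width: 0.064
finger_force: 0.0
```

Call:
apply_moves(
  series=[0, 0, 0, 0, 0, 0, 0, 0, 0, 0, 0, 0, 0, 0, 0, 0, 0, 0, 0, 0, 0, 0, 0, 0, 0, 0, 0, 0, 0, 0, 0, 0, 0, 0, 0, 0, 0, 0, 0, 0, 0, 0, 0, 0, 0, 0, 0, 0, 0, 0, 0, 0, 0, 0, 0, 0, 0, 0, 0, 0],
  claw=0,
  force=100,
)

```text
time: 5.2
position: [0.5785, 0.1432, 0.1716]
tcp_rot: [0.323, 3.123, 0.002]
contact_force: [0.2, 1.7, 5.9]
grip_width: 0.0285
finger_force: 97.4
```

```bash
sed -i 's/o\["grip_width"\].round(4)/o["grip_width"]/' st.py; python3 st.py
```

```text
5.2 [578.5 143.2 171.6] yaw -11.81 z [ 0.002  0.001 -1.   ] F [0.23 1.72 5.87] M [0.35 0.07 0.03] 0.02849219914755196
```

Call:
apply_moves(
  series=[0.3, 1.3, 2, 0, 0, 0, 0.3, 1.4, 2, 0, 0, 0, 0, 0, 3, 0, 0, 0, 0, 0, 3, 0, 0, 0, 0, 0, 1, 0, 0, 0, 0, 0, 0, 0, 0, 0, 0, 0, 0, 0, 0, 0, 0, 0, 0, 0, 0, 0, 0, 0, 0, 0, 0, 0, 0, 0, 0, 0, 0, 0],
)

```text
time: 6.03
position: [0.5781, 0.1455, 0.1811]
tcp_rot: [-0.323, -3.125, 0.0]
contact_force: [-0.7, 0.9, -2.0]
grip_width: 0.0284
finger_force: 97.6
```

```bash
python3 st.py; python3 look.py 3; python3 meas.py w3.npz | head -8;python3 - <<'E'
from h import *
z=np.load("w3.npz");cv2.imwrite("pics/w3c.png",cv2.resize(z["p"][150:384,150:370,::-1],None,fx=2.5,fy=2.5))
E
```

```text
6.0333 [578.1 145.5 181.1] yaw -11.79 z [-0. -0. -1.] F [-0.7   0.95 -1.97] M [0.04 0.01 0.04] 0.028420881474108095
6.0333 [0.5781 0.1455 0.1811] [-0.323 -3.125  0.   ] [-0.7   0.95 -1.97] 0.028420881474108095
== w3.npz
 tab 2593 0.21 [579.6 145.5] [28.8 18.6] 78.3
 tab 1514 0.205 [604.5 143.2] [16.3 31.6] 11.1
fullbar 1218 [554.8973  150.93149] -17.477865 tipmin [0.539 0.153 0.149]
block 3528 [469.6 293.4] [101.   25.6] 72.7 0.0482304904057137
```

View pics/w3c.png

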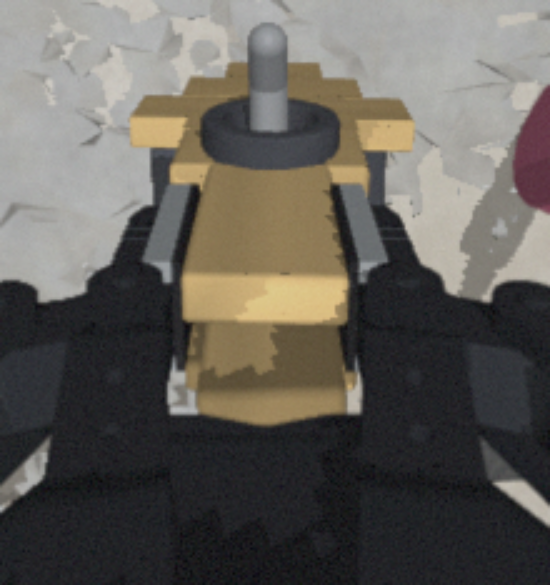

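The stepped template is in the grip, bar tip at crop (267,40), bush at (270,130): well centred. I'll slide it off.

Call:
apply_moves(
  series=[0, 0, 0.7, 0, 0, 0, -5, 1, 0, 0, 0, 0, -6, 1.3, 0, 0, 0, 0, -6, 1.3, 0, 0, 0, 0, -6, 1.3, 0, 0, 0, 0, -6, 1.3, 0, 0, 0, 0, -6, 1.3, 0, 0, 0, 0, -6, 1.3, 0, 0, 0, 0, -6, 1.3, 0, 0, 0, 0, -6, 1.3, 0, 0, 0, 0],
)

```text
time: 6.92
position: [0.5246, 0.1571, 0.1821]
tcp_rot: [0.323, 3.125, 0.0]
contact_force: [-0.6, -0.4, -1.5]
grip_width: 0.0287
finger_force: 97.6
```

Call:
apply_moves(
  series=[-6, 1.3, 0, 0, 0, 0, -10, 2, 0, 0, 0, 0, -10, 2, 0, 0, 0, 0, -10, 2, 0, 0, 0, 0, -10, 2, 0, 0, 0, 0, 0, 0, 0, 0, 0, 0, 0, 0, 0, 0, 0, 0, 0, 0, 0, 0, 0, 0, 0, 0, 0, 0, 0, 0, 0, 0, 0, 0, 0, 0],
)

```text
time: 7.75
position: [0.48, 0.1662, 0.1821]
tcp_rot: [0.323, 3.124, 0.0]
contact_force: [0.3, -0.2, -1.7]
grip_width: 0.0281
finger_force: 97.6
```

```bash
python3 st.py
```

```text
7.75 [480.  166.2 182.1] yaw -11.81 z [ 0.001  0.    -1.   ] F [ 0.34 -0.25 -1.75] M [-0.01  0.   -0.05] 0.02814471181316148
```

Call:
apply_moves(
  series=[-1, -30, 0, 0, 0, 0.03665, -1, -30, 0, 0, 0, 0.03665, -1, -30, 0, 0, 0, 0.03665, -1, -30, 0, 0, 0, 0.03665, -1, -30, 0, 0, 0, 0.03665, -1, -30, 0, 0, 0, 0.03665, -1, -30, 0, 0, 0, 0.03665, -1, -30, 0, 0, 0, 0.03665, 0, -30, 0, 0, 0, 0.03665, 0, -30, 0, 0, 0, 0.03665],
)

```text
time: 8.58
position: [0.4714, -0.1356, 0.1821]
tcp_rot: [-0.254, 3.131, -0.0]
contact_force: [-0.1, -0.2, -1.8]
grip_width: 0.0287
finger_force: 98.4
```

Call:
apply_moves(
  series=[0, -20, 0, 0, 0, 0, 0, -15, 0, 0, 0, 0, 0, -7, 0, 0, 0, 0, 0, 0, 0, 0, 0, 0, 0, 0, 0, 0, 0, 0, 0, 0, 0, 0, 0, 0, 0, 0, 0, 0, 0, 0, 0, 0, 0, 0, 0, 0, 0, 0, 0, 0, 0, 0, 0, 0, 0, 0, 0, 0],
)

```text
time: 9.42
position: [0.4713, -0.1752, 0.1821]
tcp_rot: [-0.254, 3.131, 0.0]
contact_force: [0.7, 0.8, -2.0]
grip_width: 0.0283
finger_force: 98.4
```

```bash
python3 st.py;  python3 - <<'E'
from h import *
o,p,d,X=shoot("top")
cv2.imwrite("pics/t2.png",cv2.resize(p[130:250,230:350,::-1],None,fx=5,fy=5,interpolation=cv2.INTER_CUBIC))
o,p,d,X=shoot("wrist")
cv2.imwrite("pics/w4.png",p[:,:,::-1])
E
```

```text
9.4167 [ 471.3 -175.2  182.1] yaw 9.26 z [ 0.  0. -1.] F [ 0.68  0.84 -1.95] M [ 0.03 -0.02 -0.  ] 0.028272095969316798
```

View pics/w4.png

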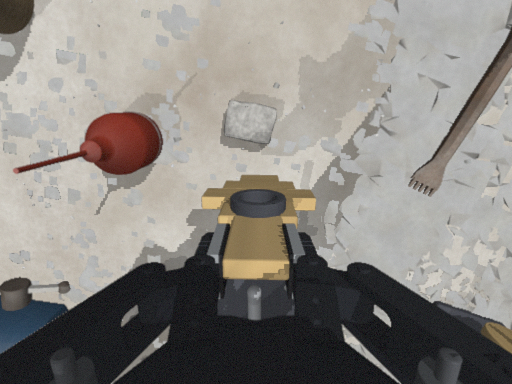

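Bush at (258,202), tip at (255,292), so there's only about 1.5 mm to correct sideways. The oil can and offcut are clear.

Call:
apply_moves(
  series=[0.2, -1.3, 0, 0, 0, 0, 6, 1, 0, 0, 0, 0, 7, 1.1, 0, 0, 0, 0, 7, 1.1, 0, 0, 0, 0, 7, 1.1, 0, 0, 0, 0, 7, 1.1, 0, 0, 0, 0, 7, 1.1, 0, 0, 0, 0, 7, 1.1, 0, 0, 0, 0, 7, 1.2, 0, 0, 0, 0, 5, 0.9, 0, 0, 0, 0],
)

```text
time: 10.35
position: [0.5326, -0.1672, 0.1819]
tcp_rot: [-0.252, 3.131, -0.0]
contact_force: [0.4, 0.1, -2.2]
grip_width: 0.0286
finger_force: 98.4
```

```bash
python3 st.py
```

```text
10.35 [ 532.6 -167.2  181.9] yaw 9.22 z [ 0. -0. -1.] F [ 0.39  0.13 -2.15] M [-0.03  0.02  0.03] 0.0285975967825989
```

Call:
apply_moves(
  series=[7, 1.1, 0, 0, 0, 0, 7, 1.1, 0, 0, 0, 0, 7, 1.1, 0, 0, 0, 0, 6, 1, 0, 0, 0, 0, 2, 0.3, -3, 0, 0, 0, 0, 0, -3, 0, 0, 0, 0, 0, -3, 0, 0, 0, 0, 0, -1, 0, 0, 0, 0, 0, 0, 0, 0, 0, 0, 0, 0, 0, 0, 0],
)

```text
time: 11.18
position: [0.56, -0.1628, 0.1719]
tcp_rot: [0.252, -3.131, -0.0]
contact_force: [-0.7, 0.2, -1.9]
grip_width: 0.0281
finger_force: 98.6
```

```bash
python3 st.py
```

```text
11.1833 [ 560.  -162.8  171.9] yaw 9.2 z [-0.001  0.    -1.   ] F [-0.7   0.2  -1.86] M [-0.01 -0.    0.05] 0.028125363899599524
```

Call:
apply_moves(
  series=[3, 0.5, 0, 0, 0, 0, 3, 0.5, 0, 0, 0, 0, 3, 0.5, 0, 0, 0, 0, 3, 0.5, 0, 0, 0, 0, 3, 0.5, 0, 0, 0, 0, 2, 0.3, 0, 0, 0, 0, 2, 0.3, 0, 0, 0, 0, 1, 0.1, 0, 0, 0, 0, 1, 0.2, 0, 0, 0, 0, 0, 0, 0, 0, 0, 0],
)

```text
time: 12.02
position: [0.5817, -0.1594, 0.172]
tcp_rot: [-0.252, 3.131, 0.0]
contact_force: [-0.2, -0.1, -0.6]
grip_width: 0.0287
finger_force: 98.6
```

```bash
python3 st.py
```

```text
12.0167 [ 581.7 -159.4  172. ] yaw 9.21 z [ 0.  0. -1.] F [-0.22 -0.12 -0.62] M [-0.05 -0.03  0.04] 0.028722114193018254
```

Call:
apply_moves(
  series=[1, 0.2, 0, 0, 0, 0, 1, 0.2, 0, 0, 0, 0, 1, 0.1, 0, 0, 0, 0, 1, 0.1, 0, 0, 0, 0, 1, 0.2, 0, 0, 0, 0, 0, 0, 0, 0, 0, 0, 0, 0, 0, 0, 0, 0, 0, 0, 0, 0, 0, 0, 0, 0, 0, 0, 0, 0, 0, 0, 0, 0, 0, 0],
)

```text
time: 12.85
position: [0.5864, -0.1586, 0.172]
tcp_rot: [0.252, -3.131, 0.0]
contact_force: [-1.1, 0.8, -1.8]
grip_width: 0.0283
finger_force: 98.6
```

```bash
python3 st.py
```

```text
12.85 [ 586.4 -158.6  172. ] yaw 9.2 z [-0. -0. -1.] F [-1.05  0.78 -1.82] M [ 0.01  0.02 -0.04] 0.028310079290838615
```

Call:
apply_moves(
  series=[1, 0.2, 0, 0, 0, 0, 1, 0.2, 0, 0, 0, 0, 1, 0.1, 0, 0, 0, 0, 1, 0.1, 0, 0, 0, 0, 0, 0, 0, 0, 0, 0, 0, 0, 0, 0, 0, 0, 0, 0, 0, 0, 0, 0, 0, 0, 0, 0, 0, 0, 0, 0, 0, 0, 0, 0, 0, 0, 0, 0, 0, 0],
)

```text
time: 13.68
position: [0.5904, -0.158, 0.172]
tcp_rot: [0.252, -3.131, 0.0]
contact_force: [0.1, -0.5, -2.2]
grip_width: 0.0288
finger_force: 98.6
```

```bash
python3 st.py
```

```text
13.6833 [ 590.4 -158.   172. ] yaw 9.21 z [-0. -0. -1.] F [ 0.11 -0.49 -2.19] M [-0.01  0.02  0.02] 0.028775071042063824
```

Call:
apply_moves(
  series=[1, 0.2, 0, 0, 0, 0, 1, 0.2, 0, 0, 0, 0, 1, 0.1, 0, 0, 0, 0, 1, 0.1, 0, 0, 0, 0, 1, 0.2, 0, 0, 0, 0, 0, 0, 0, 0, 0, 0, 0, 0, 0, 0, 0, 0, 0, 0, 0, 0, 0, 0, 0, 0, 0, 0, 0, 0, 0, 0, 0, 0, 0, 0],
)

```text
time: 14.52
position: [0.5951, -0.1572, 0.1719]
tcp_rot: [0.252, -3.131, -0.0]
contact_force: [-4.2, -0.7, 0.7]
grip_width: 0.0285
finger_force: 98.6
```

```bash
python3 st.py
```

```text
14.5167 [ 595.1 -157.2  171.9] yaw 9.21 z [-0.001  0.    -1.   ] F [-4.21 -0.71  0.68] M [-0.15  0.81  0.06] 0.028532584157498216
```

Call:
apply_moves(
  series=[1, 0.2, 0, 0, 0, 0, 1, 0.1, 0, 0, 0, 0, 1, 0.2, 0, 0, 0, 0, 0, 0, 0, 0, 0, 0, 0, 0, 0, 0, 0, 0, 0, 0, 0, 0, 0, 0, 0, 0, 0, 0, 0, 0, 0, 0, 0, 0, 0, 0, 0, 0, 0, 0, 0, 0, 0, 0, 0, 0, 0, 0],
)

```text
time: 15.35
position: [0.5972, -0.1568, 0.1719]
tcp_rot: [0.252, -3.129, -0.0]
contact_force: [-6.4, -2.2, 2.9]
grip_width: 0.0286
finger_force: 98.6
```

```bash
python3 st.py
```

```text
15.35 [ 597.2 -156.8  171.9] yaw 9.21 z [-0.003 -0.    -1.   ] F [-6.39 -2.23  2.94] M [-0.15  1.25  0.07] 0.028619564191465982
```

Call:
apply_moves(
  series=[0, 0, 0.7, 0, 0, 0, 0.8, 0.1, 0.7, 0, 0, 0, 0.8, 0.2, 0, 0, 0, 0, 0.6, 0.1, 0, 0, 0, 0, 0, 0, 0, 0, 0, 0, 0, 0, 0, 0, 0, 0, 0, 0, 0, 0, 0, 0, 0, 0, 0, 0, 0, 0, 0, 0, 0, 0, 0, 0, 0, 0, 0, 0, 0, 0],
)

```text
time: 16.18
position: [0.5981, -0.1566, 0.1721]
tcp_rot: [0.252, -3.126, -0.0]
contact_force: [-7.2, -2.7, -1.9]
grip_width: 0.0288
finger_force: 98.0
```

```bash
python3 st.py; python3 - <<'E'
from h import *
import time
fs=[]
for i in range(4):
    manip.capture("side"); o=manip.get_obs(); fs.append(np.r_[o["contact_force"],o["moment"]])
print(np.mean(fs,0).round(2))
E
```

```text
16.1833 [ 598.1 -156.6  172.1] yaw 9.22 z [-0.006 -0.    -1.   ] F [-7.25 -2.74 -1.88] M [-0.46  1.42  0.07] 0.028827481475387905
[-7.75 -2.82 -2.47 -0.48  1.37  0.08]
```

Call:
apply_moves(
  series=[-1, -0.2, 0, 0, 0, 0, -1, -0.2, 0, 0, 0, 0, -1, -0.1, 0, 0, 0, 0, -1, -0.2, 0, 0, 0, 0, -1, -0.1, -0.5, 0, 0, 0, -0.5, -0.1, -0.5, 0, 0, 0, 0, 0, -0.4, 0, 0, 0, 0, 0, 0, 0, 0, 0, 0, 0, 0, 0, 0, 0, 0, 0, 0, 0, 0, 0],
)

```text
time: 17.22
position: [0.5952, -0.1571, 0.172]
tcp_rot: [0.252, -3.131, -0.0]
contact_force: [-4.6, -0.9, -1.7]
grip_width: 0.0282
finger_force: 98.3
```

```bash
python3 st.py
```

```text
17.2167 [ 595.2 -157.1  172. ] yaw 9.21 z [-0.  0. -1.] F [-4.59 -0.91 -1.72] M [-0.17  0.83  0.05] 0.028237016917348062
```

Call:
apply_moves(
  series=[-1, -0.2, 0, 0, 0, 0, -1, -0.2, -0.4, 0, 0, 0, -1, -0.1, -0.4, 0, 0, 0, 0, 0, 0, 0, 0, 0, 0, 0, 0, 0, 0, 0, 0, 0, 0, 0, 0, 0, 0, 0, 0, 0, 0, 0, 0, 0, 0, 0, 0, 0, 0, 0, 0, 0, 0, 0, 0, 0, 0, 0, 0, 0],
)

```text
time: 18.05
position: [0.593, -0.1576, 0.1718]
tcp_rot: [-0.252, 3.13, -0.0]
contact_force: [-0.2, 2.1, 2.2]
grip_width: 0.0284
finger_force: 98.9
```

Call:
apply_moves(
  series=[0, 0, 0, 0, 0, 0, 0, 0, 0, 0, 0, 0, 0, 0, 0, 0, 0, 0, 0, 0, 0, 0, 0, 0, 0, 0, 0, 0, 0, 0, 0, 0, 0, 0, 0, 0, 0, 0, 0, 0, 0, 0, 0, 0, 15, 0, 0, 0, 0, 0, 30, 0, 0, 0, 0, 0, 30, 0, 0, 0],
  claw=0.75,
)

```text
time: 18.88
position: [0.591, -0.1573, 0.2455]
tcp_rot: [0.252, -3.128, -0.002]
contact_force: [0.1, -0.7, 0.2]
grip_width: 0.0641
finger_force: 0.0
```

```bash
python3 st.py; python3 - <<'E'
from h import *
o,p,d,X=shoot("side"); cv2.imwrite("pics/s2.png",cv2.resize(p[150:330,150:350,::-1],None,fx=3,fy=3))
E
```

```text
18.8833 [ 591.  -157.3  245.5] yaw 9.21 z [-0.004  0.001 -1.   ] F [ 0.12 -0.71  0.23] M [-0.02 -0.03  0.05] 0.06411401491628588
```

View pics/s2.png

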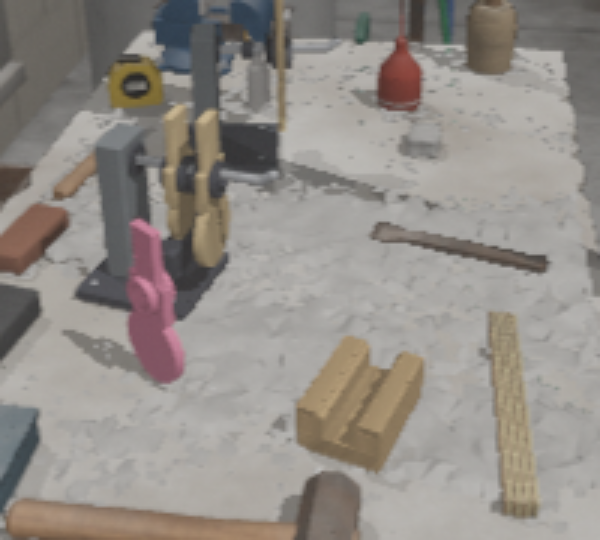

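Side view: round and foot templates hang on the full hook at about (205,190) and (177,170). The stepped template hangs upright, edge-on, on the spare bar at (281,65). Next is the round template.

Call:
apply_moves(
  series=[1.5, 29.7, 2, 0, 0, -0.03665, 1.5, 29.7, 2, 0, 0, -0.03665, 1.5, 29.7, 2, 0, 0, -0.03665, 1.5, 29.7, 0, 0, 0, -0.03665, 1.5, 29.7, 0, 0, 0, -0.03665, 1.5, 29.7, 0, 0, 0, -0.03665, 1.5, 29.7, 0, 0, 0, -0.03665, 1.5, 29.7, 0, 0, 0, -0.03665, 1.5, 29.7, 0, 0, 0, -0.03665, 1.5, 29.7, 0, 0, 0, -0.03665],
)

```text
time: 19.77
position: [0.6071, 0.1408, 0.2522]
tcp_rot: [0.325, 3.124, -0.0]
contact_force: [0.1, 0.3, 0.5]
grip_width: 0.0641
finger_force: 0.0
```

Call:
apply_moves(
  series=[0, 0, -6, 0, 0, 0, 0, 0, 0, 0, 0, 0, 0, 0, 0, 0, 0, 0, 0, 0, 0, 0, 0, 0, 0, 0, 0, 0, 0, 0, 0, 0, 0, 0, 0, 0, 0, 0, 0, 0, 0, 0, 0, 0, 0, 0, 0, 0, 0, 0, 0, 0, 0, 0, 0, 0, 0, 0, 0, 0],
)

```text
time: 20.6
position: [0.6072, 0.1391, 0.2463]
tcp_rot: [0.323, 3.125, 0.0]
contact_force: [-0.2, -0.5, -0.1]
grip_width: 0.0641
finger_force: 0.0
```

```bash
python3 st.py; python3 look.py 5; python3 meas.py w5.npz
```

```text
20.6 [607.2 139.1 246.3] yaw -11.81 z [ 0.  0. -1.] F [-0.18 -0.46 -0.05] M [ 0.02  0.06 -0.  ] 0.06413937721958407
20.6 [0.6072 0.1391 0.2463] [0.323 3.125 0.   ] [-0.18 -0.46 -0.05] 0.06413937721958407
== w5.npz
 tab 761 0.201 [606.3 141.1] [29.4 10.1] 81.0
 tab 752 0.201 [637.  134.8] [29.3  9.6] 79.0
fullbar 1292 [575.1104  147.21916] -11.393237 tipmin [0.539 0.153 0.15 ]
sparebar 36 [ 658.6961  -131.77383] -87.848816 tipmin [ 0.658 -0.13   0.143]
fpost 1660 [697.2 122.7] [49.8 30.2] 77.8
spost 339 [ 678.5 -120.1] [14.6 32. ] 71.5
block 2395 [469.7 293.4] [100.9  26.1] 72.7 0.04844774416102032
 s 0.65 6 -133.0 -130.0 147.0 -131.1
 s 0.66 222 -132.0 -117.0 162.0 -121.2
 s 0.67 188 -121.0 -116.0 162.0 -118.1
```

Call:
apply_moves(
  series=[-0.5, 1.7, -15, 0, 0, 0, 0, 0, -15, 0, 0, 0, 0, 0, -15, 0, 0, 0, 0, 0, -15, 0, 0, 0, 0, 0, -10, 0, 0, 0, 0, 0, -4, 0, 0, 0, 0, 0, 0, 0, 0, 0, 0, 0, 0, 0, 0, 0, 0, 0, 0, 0, 0, 0, 0, 0, 0, 0, 0, 0],
)

```text
time: 21.48
position: [0.6074, 0.1411, 0.1733]
tcp_rot: [0.322, 3.123, 0.001]
contact_force: [-0.0, -0.7, -1.0]
grip_width: 0.0638
finger_force: 0.0
```

Call:
apply_moves(
  series=[0, 0, 0, 0, 0, 0, 0, 0, 0, 0, 0, 0, 0, 0, 0, 0, 0, 0, 0, 0, 0, 0, 0, 0, 0, 0, 0, 0, 0, 0, 0, 0, 0, 0, 0, 0, 0, 0, 0, 0, 0, 0, 0, 0, 0, 0, 0, 0, 0, 0, 0, 0, 0, 0, 0, 0, 0, 0, 0, 0],
  claw=0,
)

```text
time: 22.32
position: [0.607, 0.141, 0.1729]
tcp_rot: [0.323, 3.124, 0.0]
contact_force: [-1.2, -0.1, 5.3]
grip_width: 0.0284
finger_force: 98.3
```

```bash
python3 st.py
```

```text
22.3167 [607.  141.  172.9] yaw -11.79 z [ 0.001  0.    -1.   ] F [-1.16 -0.13  5.26] M [-0.05  0.18  0.03] 0.028426993558701683
```

Call:
apply_moves(
  series=[0, 0, 3, 0, 0, 0, 0, 0, 3, 0, 0, 0, 0, 0, 3, 0, 0, 0, 0, 0, 2.4, 0, 0, 0, 0, 0, 0, 0, 0, 0, 0, 0, 0, 0, 0, 0, -6, 1.3, 0, 0, 0, 0, -7, 1.4, 0, 0, 0, 0, -7, 1.5, 0, 0, 0, 0, -5, 1, 0, 0, 0, 0],
)

```text
time: 23.15
position: [0.58, 0.1464, 0.1833]
tcp_rot: [-0.322, -3.124, 0.0]
contact_force: [-0.3, -0.5, -2.3]
grip_width: 0.0283
finger_force: 98.5
```

```bash
python3 st.py
```

```text
23.15 [580.  146.4 183.3] yaw -11.78 z [-0.001 -0.    -1.   ] F [-0.3  -0.51 -2.28] M [ 0.04  0.05 -0.04] 0.02829038936701009
```

Call:
apply_moves(
  series=[-7, 1.4, 0.2, 0, 0, 0, -7, 1.4, 0, 0, 0, 0, -7, 1.4, 0, 0, 0, 0, -7, 1.4, 0, 0, 0, 0, -7, 1.4, 0, 0, 0, 0, -7, 1.4, 0, 0, 0, 0, -10, 2, 0, 0, 0, 0, -15, 3, 0, 0, 0, 0, -18, 3.5, 0, 0, 0, 0, -14, 3, 0, 0, 0, 0],
)

```text
time: 23.98
position: [0.4807, 0.1662, 0.1837]
tcp_rot: [-0.323, -3.124, 0.0]
contact_force: [-0.2, 0.3, -0.8]
grip_width: 0.0287
finger_force: 98.5
```

Call:
apply_moves(
  series=[-1, -20, 0, 0, 0, 0.03665, -1, -30, 0, 0, 0, 0.03665, -1, -30, 0, 0, 0, 0.03665, -1, -30, 0, 0, 0, 0.03665, -1, -30, 0, 0, 0, 0.03665, -1, -30, 0, 0, 0, 0.03665, -1, -30, 0, 0, 0, 0.03665, 0, -30, 0, 0, 0, 0.03665, 0, -30, 0, 0, 0, 0.03665, 0, -30, 0, 0, 0, 0.03665],
)

```text
time: 24.82
position: [0.475, -0.1249, 0.184]
tcp_rot: [-0.255, 3.131, -0.0]
contact_force: [0.6, -0.3, -1.6]
grip_width: 0.0284
finger_force: 98.7
```

Call:
apply_moves(
  series=[0, -25, 0, 0, 0, 0, 0, -15, 0, 0, 0, 0, 0, -10, 0, 0, 0, 0, 0, -4, 0, 0, 0, 0, 0, 0, 0, 0, 0, 0, 0, 0, 0, 0, 0, 0, 0, 0, 0, 0, 0, 0, 0, 0, 0, 0, 0, 0, 0, 0, 0, 0, 0, 0, 0, 0, 0, 0, 0, 0],
)

```text
time: 25.65
position: [0.4757, -0.1773, 0.1838]
tcp_rot: [-0.254, 3.131, 0.0]
contact_force: [0.3, 0.3, -1.0]
grip_width: 0.0285
finger_force: 98.8
```

```bash
python3 st.py
```

```text
25.65 [ 475.7 -177.3  183.8] yaw 9.26 z [ 0.  0. -1.] F [ 0.28  0.32 -1.04] M [-0.05  0.05 -0.09] 0.02846031756203504
```

Call:
apply_moves(
  series=[0, 1.4, 0, 0, 0, 0, 6, 1, 0, 0, 0, 0, 7, 1.1, 0, 0, 0, 0, 7, 1.1, 0, 0, 0, 0, 7, 1.1, 0, 0, 0, 0, 7, 1.1, 0, 0, 0, 0, 7, 1.1, 0, 0, 0, 0, 7, 1.2, 0, 0, 0, 0, 7, 1.2, 0, 0, 0, 0, 5, 0.8, 0, 0, 0, 0],
)

```text
time: 26.48
position: [0.5367, -0.1666, 0.1837]
tcp_rot: [-0.252, 3.131, -0.0]
contact_force: [-0.5, -0.0, -1.3]
grip_width: 0.0288
finger_force: 98.8
```

Call:
apply_moves(
  series=[4, 0.6, 0, 0, 0, 0, 5, 0.8, 0, 0, 0, 0, 5, 0.8, 0, 0, 0, 0, 4, 0.7, 0, 0, 0, 0, 0, 0, -3, 0, 0, 0, 0, 0, -3, 0, 0, 0, 0, 0, -3, 0, 0, 0, 0, 0, -0.5, 0, 0, 0, 0, 0, 0, 0, 0, 0, 0, 0, 0, 0, 0, 0],
)

```text
time: 27.32
position: [0.5534, -0.1639, 0.1742]
tcp_rot: [0.252, -3.131, -0.0]
contact_force: [-0.5, 0.7, -1.2]
grip_width: 0.0286
finger_force: 98.8
```

```bash
python3 st.py
```

```text
27.3167 [ 553.4 -163.9  174.2] yaw 9.2 z [-0.  0. -1.] F [-0.54  0.74 -1.16] M [-0. -0. -0.] 0.02862358747723119
```

Call:
apply_moves(
  series=[2, 0.3, 0, 0, 0, 0, 2, 0.3, 0, 0, 0, 0, 2, 0.3, 0, 0, 0, 0, 2, 0.3, 0, 0, 0, 0, 2, 0.4, 0, 0, 0, 0, 2, 0.4, 0, 0, 0, 0, 1, 0.2, 0, 0, 0, 0, 0, 0, 0, 0, 0, 0, 0, 0, 0, 0, 0, 0, 0, 0, 0, 0, 0, 0],
)

```text
time: 28.15
position: [0.5658, -0.1619, 0.1741]
tcp_rot: [0.252, -3.13, 0.0]
contact_force: [-4.2, -1.7, 0.7]
grip_width: 0.0286
finger_force: 99.0
```

Call:
apply_moves(
  series=[1, 0.2, 0, 0, 0, 0, 1, 0.1, 0, 0, 0, 0, 1, 0.2, 0, 0, 0, 0, 1, 0.1, 0, 0, 0, 0, 0, 0, 0, 0, 0, 0, 0, 0, 0, 0, 0, 0, 0, 0, 0, 0, 0, 0, 0, 0, 0, 0, 0, 0, 0, 0, 0, 0, 0, 0, 0, 0, 0, 0, 0, 0],
)

```text
time: 28.98
position: [0.5684, -0.1615, 0.1741]
tcp_rot: [0.252, -3.127, 0.0]
contact_force: [-8.6, -3.3, 2.1]
grip_width: 0.0281
finger_force: 99.3
```

```bash
python3 st.py
```

```text
28.9833 [ 568.4 -161.5  174.1] yaw 9.2 z [-0.004 -0.    -1.   ] F [-8.62 -3.3   2.12] M [-0.63  1.49 -0.11] 0.02812787418720209
```

```bash
python3 - <<'E'
from h import *
fs=[]
for i in range(4):
    manip.capture("side"); o=manip.get_obs(); fs.append(np.r_[o["contact_force"],o["moment"]])
print(np.mean(fs,0).round(2))
E
```

```text
[-7.6  -3.09  2.22 -0.6   1.44 -0.1 ]
```

Call:
apply_moves(
  series=[0.8, 0.1, 0, 0, 0, 0, 0, 0, 0, 0, 0, 0, 0, 0, 0, 0, 0, 0, 0, 0, 0, 0, 0, 0, 0, 0, 0, 0, 0, 0, 0, 0, 0, 0, 0, 0, 0, 0, 0, 0, 0, 0, 0, 0, 0, 0, 0, 0, 0, 0, 0, 0, 0, 0, 0, 0, 0, 0, 0, 0],
)

```text
time: 30.02
position: [0.5688, -0.1614, 0.1741]
tcp_rot: [0.252, -3.126, 0.0]
contact_force: [-8.6, -3.5, 2.7]
grip_width: 0.0282
finger_force: 99.4
```

Call:
apply_moves(
  series=[-1, -0.2, 0, 0, 0, 0, -1, -0.2, 0, 0, 0, 0, -1, -0.1, 0, 0, 0, 0, -1, -0.2, 0, 0, 0, 0, -1, -0.1, 0, 0, 0, 0, -1, -0.2, -0.3, 0, 0, 0, -1, -0.1, -0.3, 0, 0, 0, 0, 0, 0, 0, 0, 0, 0, 0, 0, 0, 0, 0, 0, 0, 0, 0, 0, 0],
)

```text
time: 30.85
position: [0.565, -0.162, 0.1739]
tcp_rot: [-0.252, 3.13, -0.0]
contact_force: [-1.3, -0.2, -1.6]
grip_width: 0.0282
finger_force: 98.9
```

```bash
python3 st.py
```

```text
30.85 [ 565.  -162.   173.9] yaw 9.21 z [ 0.001  0.    -1.   ] F [-1.32 -0.2  -1.63] M [-0.02  0.21 -0.02] 0.02824587463146971
```

Call:
apply_moves(
  series=[0, 0, -0.6, 0, 0, 0, 0, 0, 0, 0, 0, 0, 0, 0, 0, 0, 0, 0, 0, 0, 0, 0, 0, 0, 0, 0, 0, 0, 0, 0, 0, 0, 0, 0, 0, 0, 0, 0, 0, 0, 0, 0, 0, 0, 15, 0, 0, 0, 0, 0, 30, 0, 0, 0, 0, 0, 30, 0, 0, 0],
  claw=0.75,
)

```text
time: 31.68
position: [0.5634, -0.1617, 0.2475]
tcp_rot: [0.252, -3.128, -0.003]
contact_force: [0.5, -0.1, 0.6]
grip_width: 0.0643
finger_force: 0.0
```

```bash
python3 st.py; python3 - <<'E'
from h import *
o,p,d,X=shoot("wrist"); cv2.imwrite("pics/w6.png",p[:,:,::-1])
hsv=cv2.cvtColor(p,cv2.COLOR_RGB2HSV);yel=(hsv[...,0]>12)&(hsv[...,0]<28)&(hsv[...,1]>90)
m=yel&(X[...,2]>.187)&(X[...,2]<.215)&(X[...,1]<-.1)
n,l,s,c=cv2.connectedComponentsWithStats(m.astype(np.uint8))
for i in range(1,n):
    if s[i,4]>20:
        q=X[l==i]; r=cv2.minAreaRect((q[:,:2]*1000).astype(np.float32)); print(s[i,4],q[:,2].max().round(3),np.round(r[0],1),np.round(r[1],1),round(r[2],1))
E
```

```text
31.6833 [ 563.4 -161.7  247.5] yaw 9.2 z [-0.004  0.001 -1.   ] F [ 0.53 -0.12  0.58] M [ 0.04  0.   -0.03] 0.06433985088771473
734 0.201 [ 564.4 -162.3] [10.1 29.6] 11.6
750 0.201 [ 590.7 -158.6] [11.  29.3] 9.2
```

View pics/w6.png

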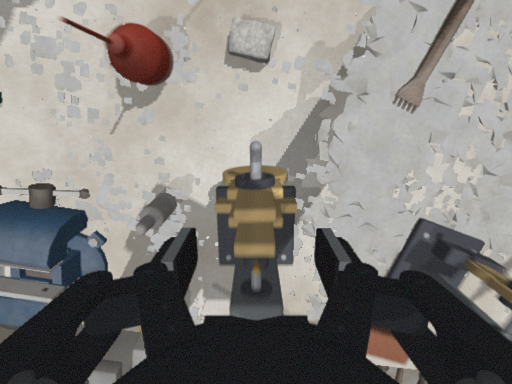

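Both hang on the spare bar, tabs at about (255,212) and (255,243), 26 mm apart against the pad. Next I'll fetch the foot template.

Call:
apply_moves(
  series=[7.3, 29.6, 1, 0, 0, -0.03665, 7.3, 29.6, 1, 0, 0, -0.03665, 7.3, 29.6, 0, 0, 0, -0.03665, 7.3, 29.6, 0, 0, 0, -0.03665, 7.3, 29.6, 0, 0, 0, -0.03665, 7.3, 29.6, 0, 0, 0, -0.03665, 7.3, 29.6, 0, 0, 0, -0.03665, 7.3, 29.6, 0, 0, 0, -0.03665, 7.3, 29.6, 0, 0, 0, -0.03665, 7.3, 29.6, 0, 0, 0, -0.03665],
)

```text
time: 32.57
position: [0.6376, 0.1354, 0.25]
tcp_rot: [0.325, 3.124, -0.0]
contact_force: [1.8, -0.0, 0.0]
grip_width: 0.0638
finger_force: 0.0
```

Call:
apply_moves(
  series=[0, 0, 0, 0, 0, 0, 0, 0, 0, 0, 0, 0, 0, 0, 0, 0, 0, 0, 0, 0, -15, 0, 0, 0, 0, 0, -7, 0, 0, 0, 0, 0, 0, 0, 0, 0, 0, 0, 0, 0, 0, 0, 0, 0, 0, 0, 0, 0, 0, 0, 0, 0, 0, 0, 0, 0, 0, 0, 0, 0],
)

```text
time: 33.4
position: [0.6379, 0.1337, 0.2288]
tcp_rot: [0.323, 3.124, 0.0]
contact_force: [0.1, -0.0, 0.8]
grip_width: 0.0639
finger_force: 0.0
```

```bash
python3 st.py; python3 look.py 7; python3 meas.py w7.npz|grep -E "tab|block|fpost"
```

```text
33.4 [637.9 133.7 228.8] yaw -11.82 z [ 0.001  0.    -1.   ] F [ 0.08 -0.03  0.78] M [-0.02 -0.01 -0.02] 0.0638547221980781
33.4 [0.6379 0.1337 0.2288] [0.323 3.124 0.   ] [ 0.08 -0.03  0.78] 0.0638547221980781
 tab 932 0.202 [637.4 134.9] [29.2 10.2] 78.2
fpost 2074 [697.4 122.9] [50.  30.4] 78.8Traceback (most recent call last):
  File "meas.py", line 26, in <module>
    r=cv2.minAreaRect((q[:,:2]*1000).astype(np.float32));print("block",len(q),np.round(r[0],1),np.round(r[1],1),round(r[2],1),q[:,2].max())
                                                                                                                              ~~~~~~~~~~^^
    return umr_maximum(a, axis, None, out, keepdims, initial, where)
ValueError: zero-size array to reduction operation maximum which has no identity
```

Call:
apply_moves(
  series=[-0.5, 1.1, -15, 0, 0, 0, 0, 0, -15, 0, 0, 0, 0, 0, -15, 0, 0, 0, 0, 0, -9, 0, 0, 0, 0, 0, -3, 0, 0, 0, 0, 0, 0, 0, 0, 0, 0, 0, 0, 0, 0, 0, 0, 0, 0, 0, 0, 0, 0, 0, 0, 0, 0, 0, 0, 0, 0, 0, 0, 0],
)

```text
time: 34.28
position: [0.6375, 0.1351, 0.172]
tcp_rot: [0.323, 3.123, 0.001]
contact_force: [-0.9, -0.4, -0.3]
grip_width: 0.0642
finger_force: 0.0
```

Call:
apply_moves(
  series=[0, 0, 0, 0, 0, 0, 0, 0, 0, 0, 0, 0, 0, 0, 0, 0, 0, 0, 0, 0, 0, 0, 0, 0, 0, 0, 0, 0, 0, 0, 0, 0, 0, 0, 0, 0, 0, 0, 0, 0, 0, 0, 0, 0, 0, 0, 0, 0, 0, 0, 0, 0, 0, 0, 0, 0, 0, 0, 0, 0],
  claw=0,
)

```text
time: 35.12
position: [0.6371, 0.135, 0.1716]
tcp_rot: [0.323, 3.124, 0.0]
contact_force: [-1.6, -0.7, 5.8]
grip_width: 0.029
finger_force: 98.3
```

Call:
apply_moves(
  series=[0, 0, 3, 0, 0, 0, 0, 0, 3, 0, 0, 0, 0, 0, 3, 0, 0, 0, 0, 0, 2.4, 0, 0, 0, 0, 0, 0, 0, 0, 0, 0, 0, 0, 0, 0, 0, -6, 1.3, 0, 0, 0, 0, -7, 1.4, 0, 0, 0, 0, -7, 1.5, 0, 0, 0, 0, -5, 1, 0, 0, 0, 0],
)

```text
time: 35.95
position: [0.6103, 0.1404, 0.1823]
tcp_rot: [-0.322, -3.123, 0.0]
contact_force: [-0.5, -0.4, -1.3]
grip_width: 0.0285
finger_force: 98.6
```

```bash
python3 st.py
```

```text
35.95 [610.3 140.4 182.3] yaw -11.78 z [-0.002 -0.    -1.   ] F [-0.52 -0.38 -1.33] M [-0.02 -0.02 -0.02] 0.028536724453245784
```

Call:
apply_moves(
  series=[-8, 1.7, 0, 0, 0, 0, -8, 1.6, 0, 0, 0, 0, -8, 1.7, 0, 0, 0, 0, -8, 1.6, 0, 0, 0, 0, -8, 1.7, 0, 0, 0, 0, -8, 1.6, 0, 0, 0, 0, -8, 1.7, 0, 0, 0, 0, -8, 1.7, 0, 0, 0, 0, -8, 1.7, 0, 0, 0, 0, -8, 1.7, 0, 0, 0, 0],
)

```text
time: 36.78
position: [0.5312, 0.1571, 0.1825]
tcp_rot: [0.323, 3.125, 0.0]
contact_force: [-1.1, 0.7, -1.9]
grip_width: 0.0282
finger_force: 98.6
```

Call:
apply_moves(
  series=[-8, 1.7, 0, 0, 0, 0, -10, 2, 0, 0, 0, 0, -12, 2.5, 0, 0, 0, 0, -14, 3, 0, 0, 0, 0, 0, 0, 15, 0, 0, 0, 0, 0, 15, 0, 0, 0, 0, 0, 15, 0, 0, 0, 0, 0, 0, 0, 0, 0, 0, 0, 0, 0, 0, 0, 0, 0, 0, 0, 0, 0],
)

```text
time: 37.62
position: [0.4869, 0.1661, 0.2268]
tcp_rot: [-0.322, -3.124, 0.001]
contact_force: [0.0, -1.5, -2.9]
grip_width: 0.0284
finger_force: 99.0
```

```bash
python3 st.py; python3 look.py 8; python3 meas.py w8.npz|grep -E "block"; python3 - <<'E'
from h import *
for f in ("w1.npz","w8.npz","top0.npz"):
    X=np.load(f)["X"]
    q=X[(X[...,0]>.37)&(X[...,0]<.51)&(X[...,1]>.24)&(X[...,1]<.36)]
    c=np.array([.446,.301]); a=np.radians(-17); u=(q[:,:2]-c)@np.array([[np.cos(a)],[np.sin(a)]]).ravel(); v=(q[:,:2]-c)@np.array([-np.sin(a),np.cos(a)])
    # slot floor centre: points z<.03 inside
    for v0 in (-35,-15,5,25):
        k=(abs(v*1000-v0-5)<8)&(abs(u)<.034); hi=u[k&(q[:,2]>.041)]*1000; 
        if len(hi): print(f,v0,"inner edges",np.round(hi[hi<0].max() if (hi<0).any() else 9,1),np.round(hi[hi>0].min() if (hi>0).any() else 9,1), k.sum())
E
```

```text
37.6167 [486.9 166.1 226.8] yaw -11.78 z [-0.001 -0.    -1.   ] F [ 0.04 -1.45 -2.85] M [0.02 0.05 0.  ] 0.02843943926436428
37.6167 [0.4869 0.1661 0.2268] [-3.220e-01 -3.124e+00  1.000e-03] [ 0.04 -1.45 -2.85] 0.02843943926436428
block 4258 [445.8 301.1] [100.8  73.8] 72.8 0.04902409420930709
w1.npz -35 inner edges -14.8 12.8 383
w1.npz -15 inner edges -12.3 12.1 376
w1.npz 5 inner edges -13.0 13.1 382
w1.npz 25 inner edges -12.0 12.4 367
w8.npz -35 inner edges -13.7 12.4 924
w8.npz -15 inner edges -12.7 12.2 912
w8.npz 5 inner edges -12.0 12.5 916
w8.npz 25 inner edges -12.2 12.4 903
top0.npz -35 inner edges -20.0 8.2 94
top0.npz -15 inner edges -17.4 9.0 87
top0.npz 5 inner edges -17.0 8.8 90
top0.npz 25 inner edges -18.2 12.8 90
```

Call:
apply_moves(
  series=[-5.2, 16.9, 0, 0, 0, -0.0116, -5.2, 16.9, 0, 0, 0, -0.0116, -5.2, 16.9, 0, 0, 0, -0.0116, -5.2, 16.9, 0, 0, 0, -0.0116, -5.2, 16.9, 0, 0, 0, -0.0116, -5.2, 16.9, 0, 0, 0, -0.0116, -5.2, 16.9, 0, 0, 0, -0.0116, -5.2, 16.9, 0, 0, 0, -0.0116, 0, 0, 0, 0, 0, 0, 0, 0, 0, 0, 0, 0],
)

```text
time: 38.5
position: [0.4454, 0.3015, 0.2262]
tcp_rot: [-0.464, -3.105, 0.003]
contact_force: [0.4, -0.2, -1.4]
grip_width: 0.0288
finger_force: 99.3
```

Call:
apply_moves(
  series=[0, 0, -8, 0, 0, 0, 0, 0, -8, 0, 0, 0, 0, 0, -8, 0, 0, 0, 0, 0, -6, 0, 0, 0, 0, 0, 0, 0, 0, 0, 0, 0, 0, 0, 0, 0, 0, 0, 0, 0, 0, 0, 0, 0, 0, 0, 0, 0, 0, 0, 0, 0, 0, 0, 0, 0, 0, 0, 0, 0],
)

```text
time: 39.33
position: [0.4466, 0.3015, 0.1979]
tcp_rot: [0.467, 3.106, 0.001]
contact_force: [-0.3, -0.2, -1.7]
grip_width: 0.0287
finger_force: 99.3
```

```bash
python3 st.py; python3 - <<'E'
from h import *
o,p,d,X=shoot("wrist"); cv2.imwrite("pics/w9.png",p[:,:,::-1]); np.savez("w9.npz",p=p,d=d,X=X)
# foot edges near z .05-.09 and block front/top visible
for z0,z1 in ((.036,.05),(.055,.075),(.075,.095)):
    q=X[(X[...,2]>z0)&(X[...,2]<z1)&(X[...,0]>.36)&(X[...,0]<.51)&(X[...,1]>.24)&(X[...,1]<.36)]
    if len(q)>20: r=cv2.minAreaRect((q[:,:2]*1000).astype(np.float32)); print(z0,len(q),np.round(r[0],1),np.round(r[1],1),round(r[2],1))
E
```

```text
39.3333 [446.6 301.5 197.9] yaw -17.11 z [ 0.001  0.    -1.   ] F [-0.31 -0.19 -1.74] M [-0.03 -0.01 -0.01] 0.028656719082218868
0.036 2466 [445.3 301. ] [100.2  73.7] 72.8
0.055 170 [437.1 304.5] [81.8  0.9] 72.9
0.075 1122 [447.  301.6] [84.  21.6] 72.8
```

View pics/w9.png

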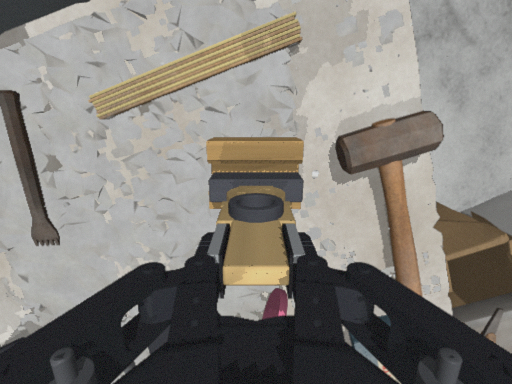

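The foot bar at (256,187) is parallel to the slot, over the block at (255,150). It needs about 1.4 mm of shift before I lower it.

Call:
apply_moves(
  series=[-1.4, -0.2, 0, 0, 0, 0, 0, 0, -5, 0, 0, 0, 0, 0, -5, 0, 0, 0, 0, 0, -5, 0, 0, 0, 0, 0, -5, 0, 0, 0, 0, 0, -5, 0, 0, 0, 0, 0, -5, 0, 0, 0, 0, 0, -5, 0, 0, 0, 0, 0, -3, 0, 0, 0, 0, 0, 0, 0, 0, 0],
)

```text
time: 40.22
position: [0.4445, 0.3008, 0.1585]
tcp_rot: [-0.467, -3.105, 0.002]
contact_force: [-1.0, 0.7, -2.5]
grip_width: 0.0287
finger_force: 99.4
```

```bash
python3 st.py
```

```text
40.2167 [444.5 300.8 158.5] yaw -17.11 z [-0.002 -0.001 -1.   ] F [-1.    0.66 -2.52] M [0.05 0.01 0.06] 0.028717916840940196
```

Call:
apply_moves(
  series=[0, 0, -1, 0, 0, 0, 0, 0, -1, 0, 0, 0, 0, 0, -1, 0, 0, 0, 0, 0, -1, 0, 0, 0, 0, 0, -1, 0, 0, 0, 0, 0, -1, 0, 0, 0, 0, 0, 0, 0, 0, 0, 0, 0, 0, 0, 0, 0, 0, 0, 0, 0, 0, 0, 0, 0, 0, 0, 0, 0],
)

```text
time: 41.05
position: [0.4451, 0.3011, 0.1537]
tcp_rot: [0.467, 3.106, 0.0]
contact_force: [-0.0, -1.6, 0.5]
grip_width: 0.0285
finger_force: 99.7
```

```bash
python3 st.py
```

```text
41.05 [445.1 301.1 153.7] yaw -17.11 z [ 0.  0. -1.] F [-0.02 -1.58  0.49] M [-0.03  0.02 -0.01] 0.028504400548724433
```

Call:
apply_moves(
  series=[0, 0, -1, 0, 0, 0, 0, 0, -0.5, 0, 0, 0, 0, 0, 0, 0, 0, 0, 0, 0, 0, 0, 0, 0, 0, 0, 0, 0, 0, 0, 0, 0, 0, 0, 0, 0, 0, 0, 0, 0, 0, 0, 0, 0, 0, 0, 0, 0, 0, 0, 0, 0, 0, 0, 0, 0, 0, 0, 0, 0],
)

```text
time: 41.88
position: [0.4452, 0.3011, 0.1536]
tcp_rot: [0.467, 3.105, 0.001]
contact_force: [-2.0, -2.7, 9.6]
grip_width: 0.0289
finger_force: 100.8
```

Call:
apply_moves(
  series=[0, 0, 0, 0, 0, 0, 0, 0, 0, 0, 0, 0, 0, 0, 0, 0, 0, 0, 0, 0, 0, 0, 0, 0, 0, 0, 0, 0, 0, 0, 0, 0, 0, 0, 0, 0, 0, 0, 0, 0, 0, 0, 0, 0, 10, 0, 0, 0, 0, 0, 25, 0, 0, 0, 0, 0, 35, 0, 0, 0],
  claw=0.75,
)

```text
time: 42.72
position: [0.443, 0.3, 0.2206]
tcp_rot: [-0.466, -3.101, 0.007]
contact_force: [0.8, 0.6, -0.6]
grip_width: 0.064
finger_force: 0.0
```

Call:
apply_moves(
  series=[0, 0, 30, 0, 0, 0, 0, 0, 20, 0, 0, 0, 0, 0, 10, 0, 0, 0, 0, 0, 0, 0, 0, 0, 0, 0, 0, 0, 0, 0, 0, 0, 0, 0, 0, 0, 0, 0, 0, 0, 0, 0, 0, 0, 0, 0, 0, 0, 0, 0, 0, 0, 0, 0, 0, 0, 0, 0, 0, 0],
)

```text
time: 43.55
position: [0.4447, 0.301, 0.2812]
tcp_rot: [-0.467, -3.105, 0.002]
contact_force: [-0.0, -0.2, -0.7]
grip_width: 0.0639
finger_force: 0.0
```

```bash
python3 st.py; python3 - <<'E'
from h import *
o,p,d,X=shoot("wrist")
hsv=cv2.cvtColor(p,cv2.COLOR_RGB2HSV);yel=(hsv[...,0]>12)&(hsv[...,0]<28)&(hsv[...,1]>90)
B=(X[...,0]>.38)&(X[...,0]<.51)&(X[...,1]>.24)&(X[...,1]<.36)
for nm,m in dict(tab=yel&B&(X[...,2]>.168)&(X[...,2]<.2),foot=B&(X[...,2]>.047)&(X[...,2]<.056)&~yel).items():
    q=X[m]; r=cv2.minAreaRect((q[:,:2]*1000).astype(np.float32)); print(nm,len(q),np.percentile(q[:,2],[50,99]).round(4),np.round(r[0],1),np.round(r[1],1),round(r[2],1))
o,p,d,X=shoot("side"); cv2.imwrite("pics/s3.png",cv2.resize(p[150:330,150:350,::-1],None,fx=3,fy=3))
E
```

```text
43.55 [444.7 301.  281.2] yaw -17.11 z [-0.001 -0.001 -1.   ] F [-0.03 -0.21 -0.67] M [ 0.02 -0.03  0.01] 0.06388996458074257
tab 456 [0.1813 0.1832] [446.1 301.3] [29.4  9.6] 73.0
foot 624 [0.0506 0.0537] [457.6 297.6] [83.2 46.1] 73.7
```

View pics/s3.png

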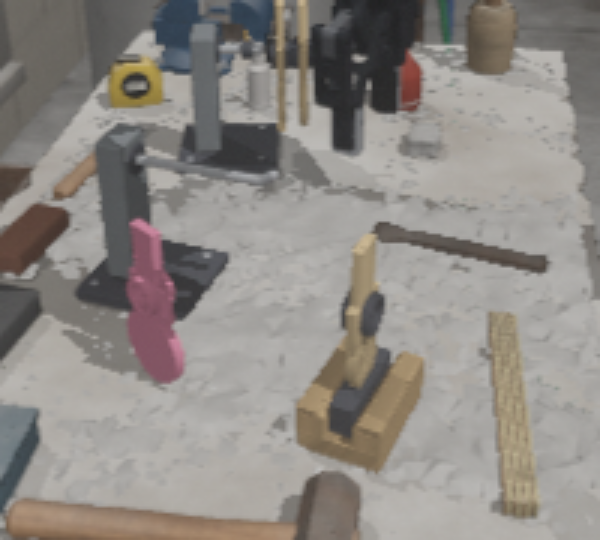

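The foot template stands in the slot at (365,350), tab top at 181 mm, which means fully down. Both others hang on the spare bar at (290,65), and the gripper is clear.

```bash
python3 -c "
from bench import manip
print(manip.hand_in())"
```

```text
the job is handed in; nothing more can be done
None
```

I handed the job in at about 44 s: the stepped and round templates hang on the spare hook, each pressed home at about 8–9 N by the wrist reading, and the foot template stands fully down in the block's slot; I saw nothing else disturbed.

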